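Load the slide carrier square into the microscope stage corner

ROBOT

A 6-joint arm with a two-finger parallel gripper is mounted at the origin on the work surface. World frame = base frame: x ahead of the robot, y to its left, z up, the work surface at z = 0. Lengths are in m, angles in rad, forces in N, time in s.
With the tool pointing down it reaches from about 0.325 to 0.9 m from the base axis. Payload 6.1 kg.
Tool frame: the origin (TCP) lies between the finger pads; the fingertips stand 17 mm ahead of it and the grasp point (between the pads) lies 2 mm behind it; z points along the fingers, y is the line along which they close (so a half turn about z gives the same grasp; the last joint's range is limited). The gripper opens to 85 mm and grips with 20 to 120 N. Pads are 22 mm wide; open, the fingers measure 114 mm over their backs; the gripper's body (76 mm by 85 mm) begins 54 mm behind the grasp point. The pads swing forward as they close: fully open they stand 13 mm farther back than shut.
Start: joints at [-1.438, 0.22, 1.526, -0, 1.395, -0.126], TCP at [0.16, -0.604, 0.221] pointing down, gripper open.
Joint ranges: [-2.98, 2.98], [-0.91, 2.08], [0.09, 2.57], [-1.24, 4.39], [0.2, 2.65], [-2.68, 2.68]. Speed limits (rad/s): [2.57, 2.57, 3.01, 3.14, 3.14, 3.14].

INTERFACE

Orientations are given as a rotation vector (axis times angle).
In Python, from cell import ctrl, imaging, job gives the robot as it stands. The module is installed in compiled form; this text tells all that it offers.
- The arm moves only by the tool send_rows, never from a script. Its arguments are lists of equal length, an entry for each row: "delta_rot": the turn, a rotation vector about the tool's x, y, z in degrees, a list of three; "linear": the shift along the tool's x, y, z in mm, a list of three; "grip": the finger opening in mm, from 0 to 85.4. A call has exactly 8 rows; each row shifts and turns the commanded pose from where the row before left it, along the tool's axes as they then stand; what a row does not reach is not made up. A row lasts 1/8 s, in which the tool goes at most 62.5 mm and 10.7 degrees, less where a joint would pass 70% of its speed; a pose out of reach is approached as far as the arm can. A call is refused whole if a number of a shift passes 62.5 or a number of a turn 10.7, either way. A call with a gripper value outside its range is refused whole. The fingers move at their own pace and stop on an object; "newtons" is the grip in N (left out, the last holds). Time passes only in rows, so rows that do not move let the fingers close, or fill a call up. It gives the time, the measured TCP pose, the force, the opening and the grip force at its end, in the units of the state.
- ctrl.get_obs(): the state, without advancing time (a new reading comes with each control period).
- imaging.grab_frame(name): name is "scene" or "top" or "wrist"; returns a dict with "img" (480x640x3 uint8, red, green, blue), "z_map" (480x640 float32, m along the optical axis (not along the pixel's ray), 0 where there is no reading), "camera_matrix" (3x3 intrinsics, pixels), "view" (4x4, takes a point from world to camera coordinates). Camera axes: x right, y down, z forward; pixel columns grow to the right and rows downward; lengths in m; the calibration is good to about 2 mm. The wrist camera is an equidistant fisheye: a pixel r from the principal point sees the ray r / f radians off the axis. A picture is of the moment at which its call begins.
- job.hand_in(): hands the job in; it is judged then, once.
The state is a dict: "t": time; "joint_positions": joint angles; "dq": joint speeds; "joint_efforts": joint torques, N m; "eef_pos": TCP position; "ee_rot": TCP orientation; "wrist_force": force on the tool from outside, world axes, zero at the start; "torque": the same for the moment, N m; "opening": finger opening in m; "grip_force": force on a finger pad.
Only numpy, scipy, OpenCV 4.12 (cv2) and the standard library are available. Lean on these libraries where they do the work, as an engineer would, in place of code of your own. Each camera call takes 0.05 s, during which the arm holds its last target. There are 200 camera calls.

TASK

Draw the slide carrier out from under its parking hood, set it down on the free end of the microscope stage, short of the lamp, and let go of it. Then take it by its upright handle and bring it in under the lamp, handle end last, until it lies flat, square and flush against both the end stop and the side fence of the stage, and let go. Leave the bottle, the dishes and the tip box where they are.

Things in the scene. Friction and masses are not known exactly. Their poses are not given: they have to be found in the camera images.
- carrier: Loose aluminium slide carrier, 0.17 to 0.34 kg: tray 150 long (x), 44 wide (y), 18 high, two clear slides in its top; at its -x end a tongue 40 long, 26 wide, 8 high bears the upright black handle fin. 190 mm overall. Origin: centre of the tray's underside, z up. The +x end goes first under the lamp. At the start its handle is under the hood; grip the tray across its width.
- carrier_grip (a point): Where to pinch the carrier's handle across its thickness: carrier (-95, 0, 35) mm. The handle fin is 36 long (x), 12 thick (y), its top 45 mm above the carrier's underside.
- carrier_corner (a point): Lower front corner of the carrier tray, carrier (75, -22, 0) mm. When home it sits in the stage's fence corner.
- hood: Fixed grey parking hood on the bench, 90 deep, 80 wide, 64 mm high, open only at its mouth (and below); inside 68 wide, 58 high. Origin: middle of the mouth, on the bench; +x points out of it. The carrier's x lies within 0.06 rad of the hood's x, handle and last 15 to 25 mm of tray inside. Drawn 70 mm or more along the hood's +x, the handle is clear of the roof.
- microscope: Fixed compact inverted microscope, white with a dark stage on top. Origin: on the bench under the stage's middle; z up. Stage 300 (x) by 160 (y) mm, its top 120 mm above the bench. The -x end is the free loading end; the carrier goes in along +x. Carrier when home: origin at microscope (45, 0, 120) mm, axes parallel to the microscope's, handle grip at x = -50, clear of the lamp.
- stage_corner (a point): Inner corner where end stop and side fence meet, on the stage's top: microscope (120, -22, 120) mm, axes as the microscope's. Both are bright metal bars 10 mm high, 12 mm thick. End stop: inner face at microscope x = 120, from y = -34 to 76. Side fence: inner face at y = -22, from x = -10 to 120. The free stage lies to the corner's -x and +y.
- lamp (a point): Centre of the lamp's lower end, microscope (65, 0, 180) mm, 60 mm above the stage: a black upright cylinder, 48 mm wide (58 mm from 280 mm above the bench), so a gripper has no room over the tray's middle there. The white lamp arm, 36 mm wide, is 350 to 400 mm above the bench from microscope x = 25 to 165; the pillar, 110 mm wide, from x = 150 to 225.
- bottle: Bystander: brown bottle, 60 mm diameter, 120 mm tall; origin at its underside.
- dishes: Bystander: stack of clear dishes, 62 mm diameter, 52 mm tall; origin at its underside.
- tipbox: Bystander: pipette tip box 63 x 83 x 63 mm; origin at its underside.
Mind the look-alikes: they are no part of the job. Several things look just like the carrier: the one meant starts farthest to the robot's left.

How it is judged:
By the outcome, as a careful person would: the job done as asked, in the order asked, and still so for the second after the job is handed in, with the robot touching nothing.
It also fails if it takes over 48 s, if anything falls off the work surface, if the arm or the gripper's body presses on something with over 40 N, if the wrist force passes 120 N, or if a joint passes its speed limit or range.

## Working session

There is one attempt and no reset: what is moved stays moved. The work goes in short steps, Python scripts to look and compute and a tool call to move; the robot and the scene stay as the last step left them, time stands still between calls to the robot, and variables do not carry over. Pictures are saved under pics/ and viewed, at most 10 in all, crops included, and the job is handed in when it is done.

Besides the shell and the picture viewer there is one more tool, called after ">>>" as name(argument=value, ...) on one line, values as JSON. send_rows: Moves the arm, as the interface text tells. Its arguments: {"type":"object","properties":{"delta_rot":{"type":"array","items":{"type":"array","items":{"type":"number"}}},"linear":{"type":"array","items":{"type":"array","items":{"type":"number"}}},"grip":{"type":"array","items":{"type":"number"}},"newtons":{"type":"number"}},"required":["delta_rot","linear","grip"]}

```bash
mkdir -p pics; cat > h.py <<'E'
import numpy as np, cv2
from cell import ctrl, imaging, job
from scipy.spatial.transform import Rotation as R
def grab(n):
    f=imaging.grab_frame(n); np.savez(f'{n}.npz',**f); return f
def cloud(f):
    z=f['z_map'].astype(float);K=f['camera_matrix'];V=f['view']
    v,u=np.mgrid[:480,:640]
    P=np.stack([(u-K[0,2])/K[0,0]*z,(v-K[1,2])/K[1,1]*z,z],-1)
    W=(P-V[:3,3])@V[:3,:3]; W[z==0]=np.nan; return W
def onplane(f,u,v,h):
    K=f['camera_matrix'];V=f['view']
    d=np.array([(u-K[0,2])/K[0,0],(v-K[1,2])/K[1,1],1])@V[:3,:3]
    c=-V[:3,:3].T@V[:3,3]; return c+d*(h-c[2])/d[2]
def proj(f,p):
    V=f['view'];q=V[:3,:3]@p+V[:3,3];q=f['camera_matrix']@q;return q[:2]/q[2]
E
python3 - <<'E'
from h import *
a=grab('scene');b=grab('top')
for n,f in(('scene',a),('top',b)):
    cv2.imwrite(f'pics/{n}1.png',f['img'][...,::-1]); print(n,f['camera_matrix'].round(1).tolist(),f['view'].round(3).tolist(),(f['z_map']>0).mean())
o=ctrl.get_obs();print(o)
E
```

```text
scene [[591.6, 0.0, 317.0], [0.0, 591.6, 228.4], [0.0, 0.0, 1.0]] [[0.723, 0.691, -0.015, -0.33], [0.572, -0.61, -0.549, -0.238], [-0.388, 0.388, -0.836, 1.878], [0.0, 0.0, 0.0, 1.0]] 0.996181640625
top [[486.4, 0.0, 318.7], [0.0, 486.4, 235.8], [0.0, 0.0, 1.0]] [[0.003, -1.0, 0.022, -0.071], [-0.999, -0.004, -0.049, 0.477], [0.049, -0.022, -0.999, 1.389], [0.0, 0.0, 0.0, 1.0]] 0.9960579427083334
{'t': 0.1, 'joint_positions': array([-1.43807155e+00,  2.21133169e-01,  1.52747757e+00, -2.57832902e-05,
        1.39469115e+00, -1.26093760e-01]), 'dq': array([-0.00055245, -0.00339111, -0.001417  ,  0.00014707, -0.00013176,
        0.00109916]), 'joint_efforts': array([ 1.26376322e-03, -4.98243642e+01, -3.90547335e+01, -3.23637614e-04,
        5.64128582e-03, -2.44024342e-06]), 'eef_pos': array([ 0.15987994, -0.60363673,  0.2198275 ]), 'ee_rot': array([-3.11362783e+00, -4.05203920e-01,  4.87427472e-05]), 'wrist_force': array([-0.07999027,  0.1369019 ,  0.3184674 ]), 'torque': array([0.0136631 , 0.02318458, 0.050751  ]), 'grip_force': 0.0, 'opening': 0.08523006330215221}
```

View pics/scene1.png

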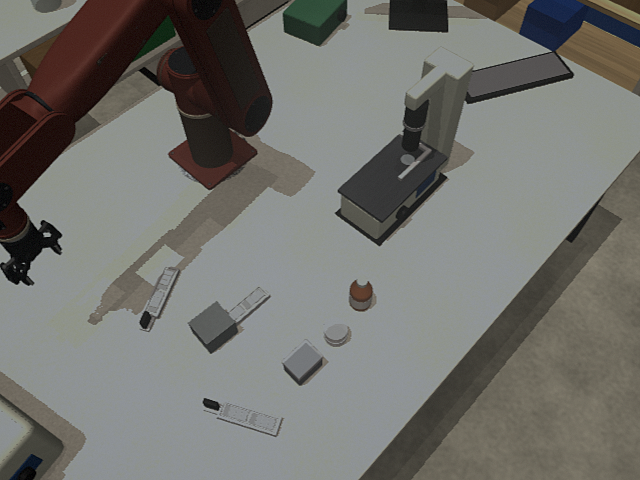

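View pics/top1.png

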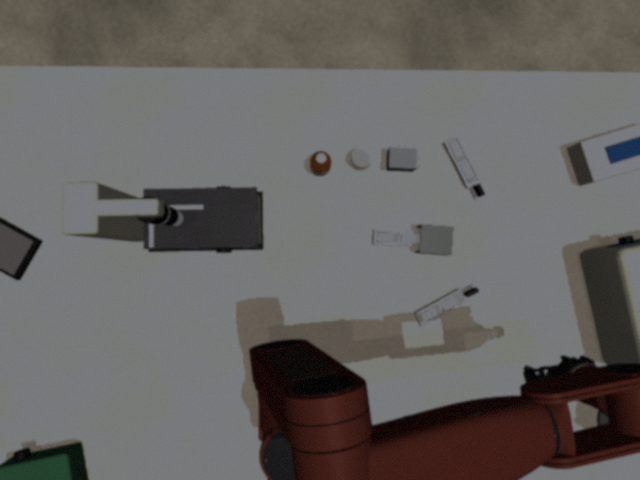

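The carrier look-alikes in top view are (395,238) in the hood at (435,240), a loose one at (463,165) and a loose one at (445,305). The one farthest to the robot's left (image left) is the hooded one at (395,238). The stage is at (205,218), with its fence at (185,207) and its lamp end to the left. Next I measure, and check a close crop.

```bash
python3 - <<'E'
from h import *
a=dict(np.load('scene.npz'));b=dict(np.load('top.npz'))
for n,f in(('top',b),('scene',a)):
    W=cloud(f)
    t=W[...,2]
    print(n,'bench z',np.nanmedian(t[300:320,200:230] if n=='top' else t[420:450,300:340]))
    def rect(lo,hi,box,nm):
        x0,x1,y0,y1=box
        m=(t>lo)&(t<hi)&(W[...,0]>x0)&(W[...,0]<x1)&(W[...,1]>y0)&(W[...,1]<y1)
        k,l,s,c=cv2.connectedComponentsWithStats(m.astype(np.uint8))
        i=1+s[1:,4].argmax(); m=l==i
        p=W[m]; h=np.median(p[:,2])
        r=cv2.minAreaRect((p[:,:2]*1000).astype(np.float32))
        print(nm,'n',m.sum(),'h',h.round(4),'px',c[i].round(0),'rect',np.round(r[0],1),np.round(r[1],1),round(r[2],2))
    c=onplane(b,395,238,.018);hd=onplane(b,435,240,.064);st=onplane(b,205,218,.12)
    if n=='top':print(c,hd,st)
    rect(.010,.030,(c[0]-.05,c[0]+.05,c[1]-.1,c[1]+.1),'carrier')
    rect(.05,.075,(hd[0]-.07,hd[0]+.07,hd[1]-.1,hd[1]+.1),'hood')
    rect(.112,.124,(st[0]-.12,st[0]+.12,st[1]-.2,st[1]+.2),'stage')
    rect(.126,.136,(st[0]-.12,st[0]+.12,st[1]-.2,st[1]+.2),'fence')
S=cv2.resize(b['img'][180:290,340:490],None,fx=5,fy=5,interpolation=cv2.INTER_CUBIC)[:, :,::-1]
S2=cv2.resize(a['img'][270:360,170:290],None,fx=5,fy=5,interpolation=cv2.INTER_CUBIC)[...,::-1]
cv2.imwrite('pics/crop1.png',cv2.convertScaleAbs(S,alpha=1.6))
E
```

```text
top bench z -0.0006752078906164103
[ 0.47162192 -0.28951873  0.018     ] [ 0.4643667  -0.39321241  0.064     ] [0.51827507 0.23421266 0.12      ]
carrier n 713 h 0.0176 px [396. 237.] rect [ 474.2 -294.2] [136.9  44.1] 88.35
hood n 931 h 0.0645 px [436. 239.] rect [ 467.2 -395.8] [92.2 79.8] 85.53
stage n 5604 h 0.1193 px [206. 218.] rect [520.5 257.4] [160.7 319.6] 1.24
fence n 119 h 0.1299 px [187. 206.] rect [547.5 282.2] [11.3 83.9] 2.07
scene bench z -0.0002057123745461363
carrier n 691 h 0.0163 px [247. 304.] rect [ 473.9 -285. ] [117.7  47.6] 88.03
hood n 1126 h 0.0628 px [211. 323.] rect [ 466.4 -396.7] [91.5 85. ] 86.0
stage n 4054 h 0.1191 px [390. 178.] rect [518.8 260.5] [163.6 332.1] 1.31
fence n 196 h 0.1299 px [415. 160.] rect [545.1 311.3] [ 39.7 151.5] 13.32
```

View pics/crop1.png

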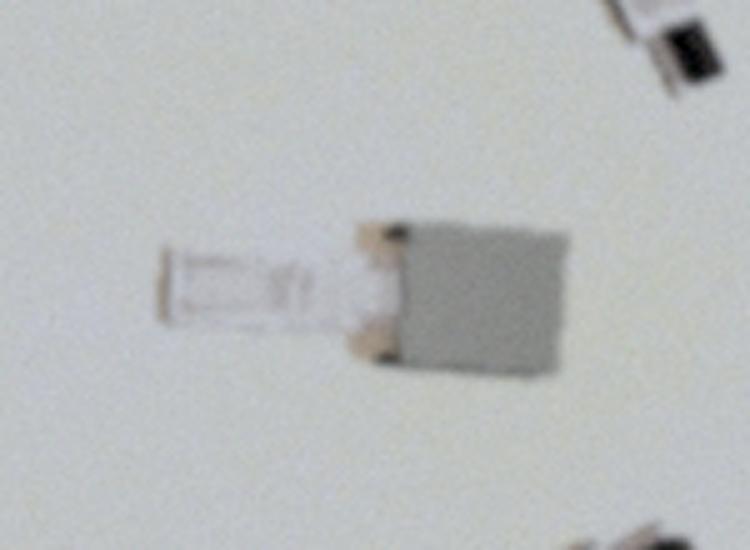

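```bash
cat >> h.py <<'E'
def plan(tgt,yaw,n=8):
    """tool-down: equal world steps to tgt (m), yaw (deg) of tool x; prints tool-frame rows"""
    o=ctrl.get_obs();Rm=R.from_rotvec(o['ee_rot']);p=o['eef_pos']
    T=R.from_euler('z',yaw,degrees=True)*R.from_euler('x',180,degrees=True)
    rv=(Rm.inv()*T).as_rotvec()
    print('t',round(o['t'],2),'p',(p*1000).round(1),'yaw',np.degrees(np.arctan2(*Rm.as_matrix()[[1,0],0])).round(2),'tilt',np.degrees(Rm.as_matrix()[:2,2]).round(2))
    print('turn/row',np.degrees(rv/n).round(2).tolist())
    d=(np.array(tgt)-p)*1000/n;L=[]
    for i in range(n):
        L.append(Rm.inv().apply(d).round(1).tolist());Rm=Rm*R.from_rotvec(rv/n)
    print(L)
E
python3 -c "
from h import *
plan([.473,-.29,.2],88.35)"
```

```text
t 0.1 p [ 159.9 -603.6  219.8] yaw 14.83 tilt [-0.01  0.1 ]
turn/row [-0.01, -0.01, -9.19]
[[47.9, -27.9, 2.5], [51.7, -19.9, 2.5], [54.2, -11.4, 2.5], [55.3, -2.6, 2.5], [55.0, 6.3, 2.5], [53.3, 15.0, 2.5], [50.2, 23.3, 2.5], [45.9, 31.1, 2.5]]
```

>>> send_rows(delta_rot=[[0, 0, -9.2], [0, 0, -9.2], [0, 0, -9.2], [0, 0, -9.2], [0, 0, -9.2], [0, 0, -9.2], [0, 0, -9.2], [0, 0, -9.2]], linear=[[48, -28, 2.5], [52, -20, 2.5], [54, -11, 2.5], [55, -3, 2.5], [55, 6, 2.5], [53, 15, 2.5], [50, 23, 2.5], [46, 31, 2.5]], grip=[85, 85, 85, 85, 85, 85, 85, 85])

```text
t: 1.1
eef_pos: [0.4726, -0.2888, 0.2004]
ee_rot: [-2.246, -2.196, 0.0]
wrist_force: [0.4, -0.2, 0.1]
opening: 0.0846
grip_force: 0.0
```

```bash
python3 - <<'E'
from h import *
f=grab('wrist'); cv2.imwrite('pics/wrist1.png',cv2.convertScaleAbs(f['img'][...,::-1],alpha=1.3))
print(f['camera_matrix'],f['view'].round(3))
plan([.473,-.29,.2],88.35)
E
```

```text
[[371.64829954   0.         320.11652463]
 [  0.         371.64829954 238.59244847]
 [  0.           0.           1.        ]] [[ 1.    -0.022 -0.001 -0.479]
 [-0.021 -0.95   0.312 -0.298]
 [-0.007 -0.312 -0.95   0.275]
 [ 0.     0.     0.     1.   ]]
t 1.15 p [ 476.4 -283.6  200.1] yaw 89.3 tilt [0.13 0.23]
turn/row [0.02, -0.03, 0.12]
[[-0.8, -0.4, 0.0], [-0.8, -0.4, 0.0], [-0.8, -0.4, 0.0], [-0.8, -0.4, 0.0], [-0.8, -0.4, 0.0], [-0.8, -0.4, 0.0], [-0.8, -0.4, 0.0], [-0.8, -0.4, 0.0]]
```

View pics/wrist1.png

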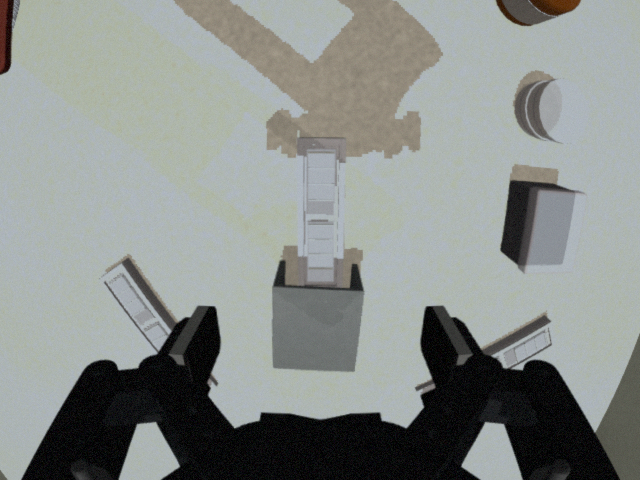

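The wrist view shows the tray from (322,145) to the hood mouth at (318,288). The fingers straddle it, and nothing else is in the way. Next I measure it from here.

```bash
cat >> h.py <<'E'
def fcloud(f):
    z=f['z_map'].astype(float);K=f['camera_matrix'];V=f['view']
    v,u=np.mgrid[:480,:640];a=(u-K[0,2])/K[0,0];b=(v-K[1,2])/K[1,1];r=np.hypot(a,b)+1e-9
    k=np.tan(np.clip(r,0,1.4))/r
    W=(np.stack([a*k*z,b*k*z,z],-1)-V[:3,3])@V[:3,:3]; W[z==0]=np.nan; return W
def rect(W,lo,hi,box,nm):
    t=W[...,2];x0,x1,y0,y1=box
    m=(t>lo)&(t<hi)&(W[...,0]>x0)&(W[...,0]<x1)&(W[...,1]>y0)&(W[...,1]<y1)
    k,l,s,c=cv2.connectedComponentsWithStats(m.astype(np.uint8))
    m=l==1+s[1:,4].argmax(); p=W[m]*1000
    r=cv2.minAreaRect(p[:,:2].astype(np.float32))
    print(nm,'n',m.sum(),'h',np.median(p[:,2]).round(1),'rect',np.round(r[0],1),np.round(r[1],1),round(r[2],2)); return p
def sides(p,y0,y1,st=5):
    """per-y-slice x extents -> line fits of both edges and midline: x=a+b*y"""
    Y=np.arange(y0,y1,st);E=np.array([[y+st/2,*np.percentile(p[(p[:,1]>=y)&(p[:,1]<y+st),0],[1,99])] for y in Y if ((p[:,1]>=y)&(p[:,1]<y+st)).sum()>8])
    for j,n in((1,'lo'),(2,'hi')):
        b,a=np.polyfit(E[:,0],E[:,j],1);print(n,'x at mid',round(a+b*E[:,0].mean(),1),'ymid',E[:,0].mean().round(1),'yaw',90-np.degrees(np.arctan(b)).round(2))
E
python3 - <<'E'
from h import *
f=dict(np.load('wrist.npz'));W=fcloud(f)
p=rect(W,.012,.03,(.42,.52,-.4,-.18),'carrier');sides(p,-340,-235);print('ytip',np.percentile(p[:,1],[0.5,99,99.8]))
p=rect(W,.055,.075,(.40,.54,-.5,-.3),'hood')
plan([.473,-.29,.2],88.35)
E
```

```text
carrier n 6940 h 17.8 rect [ 473.5 -296.7] [146.1  44.4] 88.23
lo x at mid 452.1 ymid -287.5 yaw 88.56
hi x at mid 494.9 ymid -287.5 yaw 88.39
ytip [-368.36848908 -224.84713228 -223.76873665]
hood n 7274 h 64.2 rect [ 466.4 -393.1] [91.4 80.5] 85.37
t 1.15 p [ 476.4 -283.6  200.1] yaw 89.3 tilt [0.13 0.23]
turn/row [0.02, -0.03, 0.12]
[[-0.8, -0.4, 0.0], [-0.8, -0.4, 0.0], [-0.8, -0.4, 0.0], [-0.8, -0.4, 0.0], [-0.8, -0.4, 0.0], [-0.8, -0.4, 0.0], [-0.8, -0.4, 0.0], [-0.8, -0.4, 0.0]]
```

```bash
python3 - <<'E'
from h import *
f=dict(np.load('wrist.npz'));W=fcloud(f)
for n,s in(('L',np.s_[300:370,170:222]),('R',np.s_[300:370,420:470])):
    w=W[s].reshape(-1,3)*1000;w=w[w[:,2]>100];print(n,len(w),w.min(0).round(1),w.max(0).round(1), np.percentile(w[:,2],[1,5,50]).round(1))
plan([.4732,-.2995,.08],88.4)
E
```

```text
L 2699 [ 416.8 -298.9  223.8] [ 432.3 -274.8  271.5] [225.3 228.3 245.2]
R 2664 [ 514.8 -301.2  223.5] [ 529.6 -276.6  271.7] [225.4 228.2 244.7]
t 1.15 p [ 476.4 -283.6  200.1] yaw 89.3 tilt [0.13 0.23]
turn/row [0.02, -0.03, 0.11]
[[-2.1, -0.4, 15.0], [-2.0, -0.4, 15.0], [-2.0, -0.4, 15.0], [-2.0, -0.4, 15.0], [-2.0, -0.4, 15.0], [-2.0, -0.4, 15.0], [-2.0, -0.4, 15.0], [-2.0, -0.4, 15.0]]
```

>>> send_rows(delta_rot=[[0, 0, 0.9], [0, 0, 0], [0, 0, 0], [0, 0, 0], [0, 0, 0], [0, 0, 0], [0, 0, 0], [0, 0, 0]], linear=[[-2.5, -0.5, 15], [-2.5, -0.5, 25], [-2.5, -0.5, 30], [-2.5, -0.5, 30], [-2.5, -0.5, 20], [-2.5, -0.5, 0], [-1, -0.4, 0], [0, 0, 0]], grip=[60, 55, 55, 55, 55, 55, 55, 55], newtons=40)

```text
t: 2.15
eef_pos: [0.4681, -0.3072, 0.082]
ee_rot: [2.268, 2.171, 0.0]
wrist_force: [-0.7, 0.5, 0.5]
opening: 0.0551
grip_force: 0.0
```

```bash
python3 - <<'E'
from h import *
f=grab('wrist');W=fcloud(f)
cv2.imwrite('pics/wrist2.png',cv2.convertScaleAbs(f['img'][...,::-1],alpha=1.3))
m=(W[...,2]>.025)&(W[...,2]<.12)&(abs(W[...,0]-.473)<.07)&(abs(W[...,1]+.30)<.03)
w=W[m]*1000
for s in(w[w[:,0]<473],w[w[:,0]>473]): print(len(s),np.percentile(s,[1,5,50,99],axis=0).round(1).tolist())
g=grab('scene');S=cloud(g);m=(S[...,2]>.025)&(S[...,2]<.12)&(abs(S[...,0]-.473)<.07)&(abs(S[...,1]+.30)<.03)
s=S[m]*1000;print('scene',len(s),np.percentile(s,[1,5,50,99],axis=0).round(1).tolist())
plan([.4732,-.2995,.024],88.4)
E
```

```text
1184 [[428.1, -315.9, 97.5], [429.2, -313.9, 100.2], [440.5, -298.2, 110.9], [441.8, -293.9, 119.7]]
1181 [[495.4, -318.5, 97.5], [495.7, -316.4, 100.1], [497.3, -301.6, 111.0], [509.6, -296.6, 119.9]]
scene 38 [[434.9, -323.9, 50.2], [438.0, -322.1, 95.4], [442.5, -318.2, 108.3], [509.4, -309.3, 119.7]]
t 2.25 p [ 468.2 -306.8   81.8] yaw 87.51 tilt [ 0.08 -0.07]
turn/row [0.01, 0.01, -0.11]
[[0.9, 0.6, 7.2], [0.9, 0.6, 7.2], [0.9, 0.6, 7.2], [0.9, 0.6, 7.2], [0.9, 0.6, 7.2], [0.9, 0.6, 7.2], [0.9, 0.6, 7.2], [0.9, 0.6, 7.2]]
```

View pics/wrist2.png

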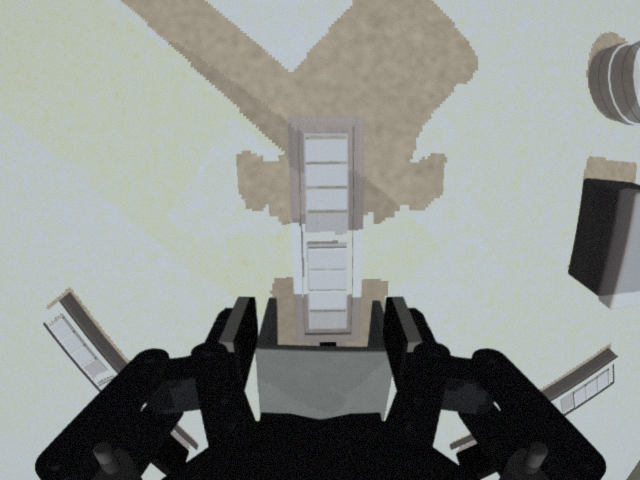

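The wrist view is centred on the tray, with the fin at (328,344) and the pads straddling it. The pads look higher than the text says, so I lower part way and check.

>>> send_rows(delta_rot=[[0, 0, -0.9], [0, 0, 0], [0, 0, 0], [0, 0, 0], [0, 0, 0], [0, 0, 0], [0, 0, 0], [0, 0, 0]], linear=[[2.2, 1.2, 0], [2.5, 1.2, 5], [2.5, 1.2, 15], [0, 1.2, 15], [0, 0, 11], [0, 0, 5], [0, 0, 0], [0, 0, 0]], grip=[60, 60, 60, 60, 60, 60, 60, 60])

```text
t: 3.25
eef_pos: [0.4731, -0.2995, 0.0302]
ee_rot: [2.251, 2.19, 0.0]
wrist_force: [-0.1, -1.2, -0.1]
opening: 0.0599
grip_force: 0.0
```

```bash
python3 - <<'E'
from h import *
f=grab('wrist');W=fcloud(f)
m=(W[...,2]>.025)&(W[...,2]<.10)&(abs(W[...,0]-.473)<.07)&(abs(W[...,1]+.30)<.03)
w=W[m]*1000
for s in(w[w[:,0]<473],w[w[:,0]>473]): print(len(s),np.percentile(s,[1,5,50,99],axis=0).round(1).tolist())
p=rect(W,.012,.024,(.42,.52,-.33,-.18),'carrier');sides(p,-280,-235);print('ytip',np.percentile(p[:,1],[99,99.8]))
g=grab('scene')
u=proj(g,np.array([.473,-.3,.03])).astype(int);print(u)
c=g['img'][u[1]-60:u[1]+50,u[0]-75:u[0]+75,::-1]
cv2.imwrite('pics/scene3.png',cv2.convertScaleAbs(cv2.resize(c,None,fx=5,fy=5,interpolation=cv2.INTER_CUBIC),alpha=1.7))
plan([.4732,-.2995,.024],88.4)
E
```

```text
5187 [[413.7, -308.6, 48.9], [419.5, -304.7, 54.0], [438.1, -290.1, 85.2], [444.2, -284.3, 99.9]]
5116 [[503.1, -310.5, 48.9], [503.3, -306.6, 53.9], [509.5, -292.0, 84.4], [534.0, -286.7, 99.9]]
carrier n 19225 h 18.0 rect [ 473.8 -277.1] [106.8  44.6] 88.37
lo x at mid 452.8 ymid -257.5 yaw 88.53
hi x at mid 495.9 ymid -257.5 yaw 87.83
ytip [-224.77246845 -223.97334134]
[242 304]
t 3.35 p [ 473.1 -299.6   30.4] yaw 88.43 tilt [ 0.05 -0.04]
turn/row [0.01, 0.01, 0.0]
[[0.0, 0.0, 0.8], [0.0, 0.0, 0.8], [0.0, 0.0, 0.8], [0.0, 0.0, 0.8], [0.0, 0.0, 0.8], [0.0, 0.0, 0.8], [0.0, 0.0, 0.8], [0.0, 0.0, 0.8]]
```

View pics/scene3.png

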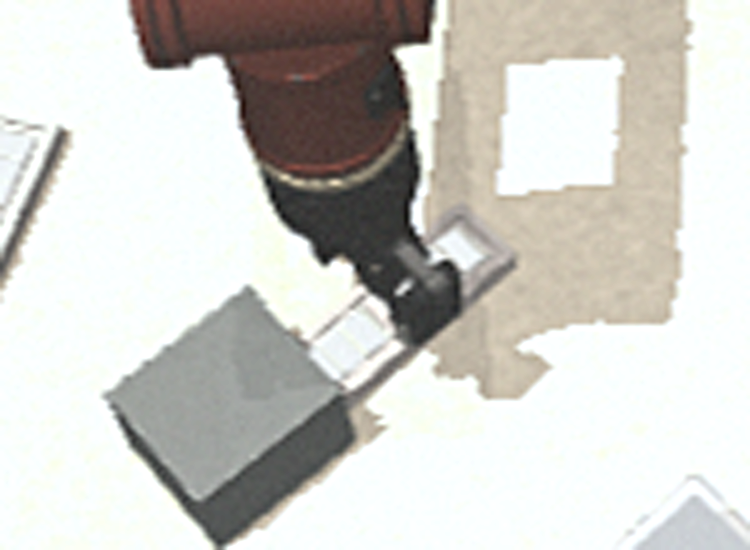

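The scene crop shows the far finger reaching down to about crop (415,340), next to the tray's lower edge. I check the tip height by projection.

```bash
python3 - <<'E'
from h import *
g=dict(np.load('scene.npz'))
for z in(.0,.013,.03,.049):
  for y in(-.311,-.289): print(z,y,((proj(g,np.array([.512,y,z]))-[167,244])*5).round(0))
S=cloud(g)*1000
for v in range(300,318,2): print(v,[(S[v,u].round(0)).tolist() for u in (248,251,254)])
E
```

```text
0.0 -0.311 [418. 386.]
0.0 -0.289 [449. 358.]
0.013 -0.311 [416. 375.]
0.013 -0.289 [446. 347.]
0.03 -0.311 [412. 362.]
0.03 -0.289 [443. 333.]
0.049 -0.311 [408. 346.]
0.049 -0.289 [439. 317.]
300 [[468.0, -278.0, 15.0], [533.0, -307.0, 148.0], [540.0, -303.0, 151.0]]
302 [[530.0, -315.0, 146.0], [538.0, -312.0, 151.0], [543.0, -306.0, 149.0]]
304 [[527.0, -315.0, 129.0], [541.0, -314.0, 148.0], [542.0, -307.0, 139.0]]
306 [[525.0, -315.0, 115.0], [541.0, -316.0, 140.0], [535.0, -304.0, 114.0]]
308 [[514.0, -310.0, 81.0], [537.0, -315.0, 122.0], [533.0, -305.0, 100.0]]
310 [[510.0, -309.0, 62.0], [534.0, -315.0, 106.0], [494.0, -283.0, -1.0]]
312 [[511.0, -311.0, 55.0], [534.0, -316.0, 95.0], [496.0, -285.0, -7.0]]
314 [[494.0, -303.0, 6.0], [498.0, -297.0, 2.0], [505.0, -292.0, 3.0]]
316 [[495.0, -305.0, -3.0], [503.0, -301.0, 3.0], [507.0, -294.0, -2.0]]
```

>>> send_rows(delta_rot=[[0, 0, 0], [0, 0, 0], [0, 0, 0], [0, 0, 0], [0, 0, 0], [0, 0, 0], [0, 0, 0], [0, 0, 0]], linear=[[0, 0, 4], [0, 0, 4], [0, 0, 1], [0, 0, 0], [0, 0, 0], [0, 0, 0], [0, 0, 0], [0, 0, 0]], grip=[60, 60, 60, 50, 45, 40, 40, 40])

```text
t: 4.35
eef_pos: [0.4728, -0.2992, 0.0208]
ee_rot: [2.252, 2.191, 0.0]
wrist_force: [1.4, 0.5, 0.1]
opening: 0.0401
grip_force: 0.0
```

>>> send_rows(delta_rot=[[0, 0, 0], [0, 0, 0], [0, 0, 0], [0, 0, 0], [0, 0, 0], [0, 0, 0], [0, 0, 0], [0, 0, 0]], linear=[[0, 0, 0], [0, 0, 0], [0, 0, 0], [0, 0, 5], [0, 0, 8], [0, 0, 7], [0, 0, 4], [0, 0, 0]], grip=[60, 60, 60, 60, 60, 60, 60, 60])

```text
t: 5.35
eef_pos: [0.4724, -0.2989, -0.0038]
ee_rot: [-2.251, -2.19, 0.0]
wrist_force: [-0.4, 0.2, 0.5]
opening: 0.0599
grip_force: 0.0
```

```bash
python3 - <<'E'
from h import *
f=grab('wrist');W=fcloud(f)
m=(W[...,2]>.006)&(W[...,2]<.06)&(abs(W[...,0]-.473)<.07)&(abs(W[...,0]-.473)>.026)&(abs(W[...,1]+.30)<.025)
w=W[m]*1000
for s in(w[w[:,0]<473],w[w[:,0]>473]): print(len(s),np.percentile(s,[1,5,50,99],axis=0).round(1).tolist())
plan([.4732,-.2995,-.01],88.4)
E
```

```text
3424 [[418.0, -307.9, 14.2], [425.0, -304.9, 18.2], [440.7, -290.0, 41.2], [443.4, -284.0, 59.8]]
3442 [[502.5, -309.6, 14.0], [502.7, -306.5, 18.0], [505.8, -292.1, 41.5], [528.7, -286.0, 59.8]]
t 5.4 p [ 472.7 -299.1   -3.4] yaw 88.43 tilt [-0.02  0.02]
turn/row [-0.0, -0.0, 0.0]
[[-0.0, 0.1, 0.8], [-0.0, 0.1, 0.8], [-0.0, 0.1, 0.8], [-0.0, 0.1, 0.8], [-0.0, 0.1, 0.8], [-0.0, 0.1, 0.8], [-0.0, 0.1, 0.8], [-0.0, 0.1, 0.8]]
```

>>> send_rows(delta_rot=[[0, 0, 0], [0, 0, 0], [0, 0, 0], [0, 0, 0], [0, 0, 0], [0, 0, 0], [0, 0, 0], [0, 0, 0]], linear=[[0, 0.7, 3], [0, 0, 3], [0, 0, 0], [0, 0, 0], [0, 0, 0], [0, 0, 0], [0, 0, 0], [0, 0, 0]], grip=[60, 60, 50, 40, 40, 40, 40, 40], newtons=60)

```text
t: 6.4
eef_pos: [0.4736, -0.2993, -0.009]
ee_rot: [2.251, 2.191, 0.0]
wrist_force: [-0.5, -0.5, 2.9]
opening: 0.0425
grip_force: 63.3
```

>>> send_rows(delta_rot=[[0, 0, 0], [0, 0, 0], [0, 0, 0], [0, 0, 0], [0, 0, 0], [0, 0, 0], [0, 0, 0], [0, 0, 0]], linear=[[0, 0, -2], [8, 0.3, 0], [16, 0.6, 0], [20, 0.8, 0], [20, 0.8, 0], [16, 0.6, 0], [8, 0.3, 0], [4, 0, 0]], grip=[40, 40, 40, 40, 40, 40, 40, 40])

```text
t: 7.4
eef_pos: [0.4796, -0.2068, -0.0071]
ee_rot: [2.251, 2.191, -0.0]
wrist_force: [-0.9, -0.1, -2.8]
opening: 0.0426
grip_force: 62.8
```

```bash
python3 - <<'E'
from h import *
f=grab('wrist');W=fcloud(f)
p=rect(W,.012,.028,(.42,.53,-.25,-.08),'carrier');sides(p,-190,-140);print('ytip',np.percentile(p[:,1],[99,99.8]))
b=grab('top');T=cloud(b)
p=rect(T,.112,.124,(.40,.64,.05,.42),'stage')
# edges of stage
print('stage y lo',[np.percentile(p[abs(p[:,0]-x)<8,1],[0.5,2]).round(1).tolist() for x in(460,490,520,550,580)])
sides(p,120,300,10)
q=rect(T,.126,.136,(.40,.64,.05,.45),'fence');sides(q,230,330,8)
i=b['img'][150:300,60:290,::-1];cv2.imwrite('pics/stage.png',cv2.convertScaleAbs(cv2.resize(i,None,fx=3.4,fy=3.4,interpolation=cv2.INTER_CUBIC),alpha=2))
plan([.52,.1,.2],91)
E
```

```text
carrier n 32718 h 19.9 rect [ 480.3 -190.6] [118.7  70.5] 89.97
lo x at mid 459.7 ymid -165.0 yaw 88.32
hi x at mid 502.8 ymid -165.0 yaw 88.39
ytip [-132.37005203 -131.58078489]
stage n 5576 h 119.3 rect [520.4 252. ] [160.5 308.9] 1.19
stage y lo [[97.4, 101.8], [99.2, 104.1], [99.3, 102.2], [99.5, 102.1], [100.4, 105.2]]
lo x at mid 442.7 ymid 210.0 yaw 91.45
hi x at mid 599.4 ymid 210.0 yaw 91.65
fence n 126 h 129.3 rect [547.9 282.2] [13.4 88.5] 0.5
lo x at mid 542.5 ymid 278.0 yaw 90.69
hi x at mid 552.5 ymid 278.0 yaw 92.2
t 7.5 p [ 479.5 -207.3   -7.1] yaw 88.45 tilt [ 0.01 -0.01]
turn/row [0.0, 0.0, -0.32]
[[38.5, 4.0, -25.9], [38.5, 4.2, -25.9], [38.5, 4.4, -25.9], [38.5, 4.7, -25.9], [38.4, 4.9, -25.9], [38.4, 5.1, -25.9], [38.4, 5.3, -25.9], [38.3, 5.5, -25.9]]
```

View pics/stage.png

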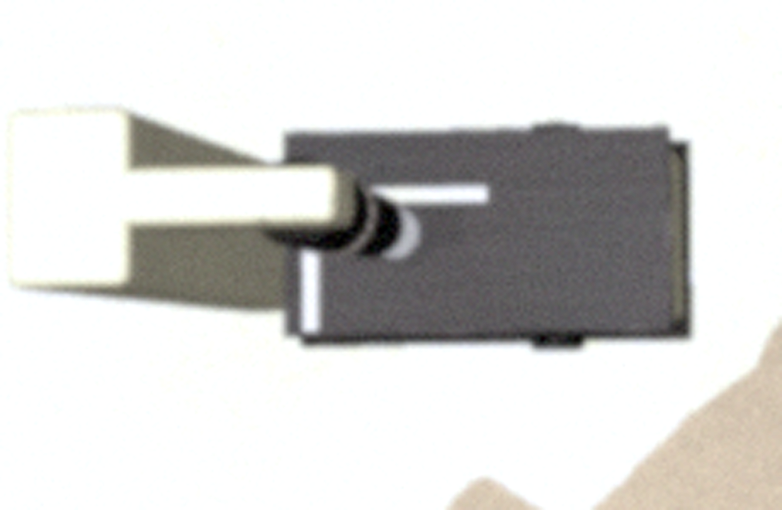

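The stage picture shows the side fence at (430,193), the end stop at (311,290) and the lamp at (385,225). The free end is at the right edge, x≈670. Lifting and moving across now.

>>> send_rows(delta_rot=[[0, 0, -0.38], [0, 0, -0.38], [0, 0, -0.38], [0, 0, -0.38], [0, 0, -0.38], [0, 0, -0.38], [0, 0, -0.38], [0, 0, -0.38]], linear=[[5, 0, -20], [20, 5, -35], [30, 5, -35], [35, 5, -35], [35, 5, -25], [35, 5, -20], [25, 5, -10], [15, 5, -2]], grip=[40, 40, 40, 40, 40, 40, 40, 40])

```text
t: 8.5
eef_pos: [0.5157, -0.0069, 0.1758]
ee_rot: [2.191, 2.249, 0.002]
wrist_force: [-0.5, -0.3, -2.5]
opening: 0.043
grip_force: 62.9
```

```bash
python3 - <<'E'
from h import *
f=grab('wrist');W=fcloud(f);o=ctrl.get_obs();z=o['eef_pos'][2];print(z)
p=rect(W,z+.015,z+.04,(.42,.60,-.05,.12),'carrier');sides(p,20,60);print('ytip',np.percentile(p[:,1],[99,99.8]))
p=rect(W,.112,.124,(.40,.64,.05,.42),'stage');
print('stage y lo',[np.percentile(p[abs(p[:,0]-x)<8,1],[0.5,2]).round(1).tolist() for x in(460,490,550,580)])
sides(p,120,220,10)
q=rect(W,.126,.136,(.40,.64,.1,.45),'fence');sides(q,245,330,8)
q=rect(W,.126,.136,(.40,.53,.34,.40),'stop')
plan([.5145,.167,.175],91.5)
E
```

```text
0.17539840001790089
carrier n 33387 h 202.8 rect [516.    9.3] [ 70.3 118.7] 0.16
lo x at mid 493.5 ymid 40.0 yaw 91.28
hi x at mid 536.6 ymid 40.0 yaw 91.23
ytip [67.68430227 68.37338922]
stage n 21488 h 120.4 rect [522.6 125.6] [160.3  52.8] 2.12
stage y lo [[99.1, 99.4], [99.8, 100.0], [101.0, 101.4], [101.8, 102.1]]
lo x at mid 477.6 ymid 140.0 yaw 14.090000000000003
hi x at mid 600.7 ymid 140.0 yaw 87.36Traceback (most recent call last):
  File "<stdin>", line 7, in <module>
  File "h.py", line 37, in rect
    m=l==1+s[1:,4].argmax(); p=W[m]*1000
           ~~~~~~~~~~~~~~^^
ValueError: attempt to get argmax of an empty sequence
```

>>> send_rows(delta_rot=[[0, 0, 0], [0, 0, 0], [0, 0, 0], [0, 0, 0], [0, 0, 0], [0, 0, 0], [0, 0, 0], [0, 0, 0]], linear=[[20, 0, 0], [35, 0, 0], [40, 0, 0], [40, 0.4, 0], [26, 0.4, 5], [13, 0.4, 13], [0, 0.4, 15], [0, 0.4, 12]], grip=[40, 40, 40, 40, 40, 40, 40, 40])

```text
t: 9.55
eef_pos: [0.5118, 0.1653, 0.1278]
ee_rot: [-2.193, -2.248, 0.003]
wrist_force: [0.4, -0.0, -2.0]
opening: 0.0429
grip_force: 62.8
```

```bash
python3 - <<'E'
from h import *
f=grab('wrist');W=fcloud(f);cv2.imwrite('pics/w5.png',cv2.convertScaleAbs(f['img'][...,::-1],alpha=1.5))
o=ctrl.get_obs();print(o['eef_pos'],o['wrist_force'])
p=rect(W,.126,.135,(.53,.57,.19,.42),'fence');sides(p,245,350,10)
p=rect(W,.126,.135,(.43,.53,.35,.40),'stop');print([np.percentile(p[abs(p[:,0]-x)<6,1],[1,99]).round(1).tolist() for x in(460,480,500,520)])
p=rect(W,.134,.150,(.42,.60,.1,.27),'carrier');sides(p,190,230);print('ytip',np.percentile(p[:,1],[99,99.8]))
plan([.5145,.167,.111],91.4)
E
```

```text
[0.5108873  0.16512764 0.12628264] [-1.26824174 -0.66593999 -3.74180402]
fence n 4184 h 130.4 rect [547.4 270.8] [12.9 59.6] 1.29
lo x at mid 541.1 ymid 275.0 yaw 91.23
hi x at mid 553.2 ymid 275.0 yaw 91.23Traceback (most recent call last):
  File "<stdin>", line 5, in <module>
  File "h.py", line 37, in rect
    m=l==1+s[1:,4].argmax(); p=W[m]*1000
           ~~~~~~~~~~~~~~^^
ValueError: attempt to get argmax of an empty sequence
```

View pics/w5.png

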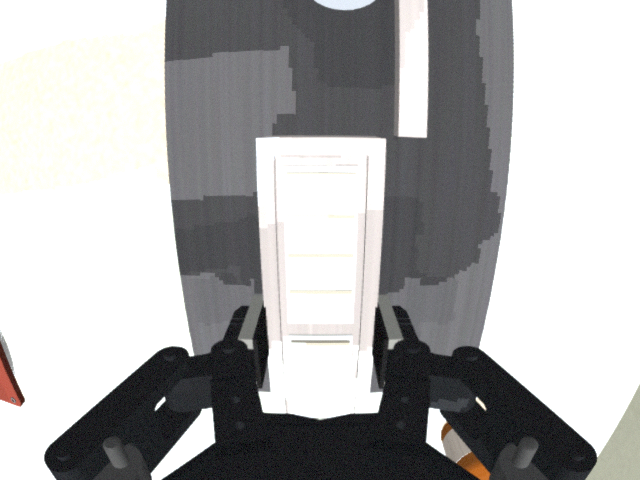

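The wrist view shows the tray held square, with its front edge at (320,140) and the fence starting at (412,135). Gap on the fence side is clear. Lowering and releasing.

>>> send_rows(delta_rot=[[0, 0, 0], [0, 0, 0], [0, 0, 0], [0, 0, 0], [0, 0, 0], [0, 0, 0], [0, 0, 0], [0, 0, 0]], linear=[[0, 2, 4], [0, 1, 5], [0, 0, 4], [0, 0, 2], [0, 0, 0.7], [0, 0, 0], [0, 0, 0], [0, 0, 0]], grip=[40, 40, 40, 40, 40, 40, 50, 60])

```text
t: 10.6
eef_pos: [0.5159, 0.1668, 0.1147]
ee_rot: [2.192, 2.249, 0.002]
wrist_force: [-0.4, 0.5, 0.1]
opening: 0.0597
grip_force: 0.0
```

>>> send_rows(delta_rot=[[0, 0, 0], [0, 0, 0], [0, 0, 0], [0, 0, 0], [0, 0, 0], [0, 0, 0], [0, 0, 0], [0, 0, 0]], linear=[[0, 0, -15], [0, 0, -30], [-10, 0, -30], [-25, 0, -10], [-30, 0, 0], [-20, 0, 0], [-10, 0, 0], [0, 0, 0]], grip=[60, 60, 60, 60, 55, 50, 45, 45])

```text
t: 11.6
eef_pos: [0.5181, 0.0714, 0.1998]
ee_rot: [2.194, 2.248, 0.001]
wrist_force: [0.0, 1.2, -0.5]
opening: 0.0451
grip_force: 0.0
```

```bash
python3 - <<'E'
from h import *
f=grab('wrist');W=fcloud(f)
p=rect(W,.132,.145,(.45,.57,.08,.27),'carrier');sides(p,110,230);print('ytip',np.percentile(p[:,1],[99,99.8]))
p=rect(W,.155,.175,(.48,.55,.03,.11),'fin')
p=rect(W,.126,.135,(.53,.57,.19,.42),'fence');sides(p,245,290,10)
plan([.516,.071,.175],91.3)
E
```

```text
carrier n 17092 h 137.9 rect [516.1 157.2] [ 44.3 137.6] 1.43
lo x at mid 494.5 ymid 170.0 yaw 90.54
hi x at mid 537.5 ymid 170.0 yaw 91.22
ytip [223.44132478 224.77845509]
fin n 1317 h 165.1 rect [518.1  72.5] [11.4 35.8] 1.08
fence n 14 h 134.6 rect [530.4 214.2] [0.6 7. ] 1.27Traceback (most recent call last):
  File "<stdin>", line 5, in <module>
  File "h.py", line 44, in sides
    b,a=np.polyfit(E[:,0],E[:,j],1);print(n,'x at mid',round(a+b*E[:,0].mean(),1),'ymid',E[:,0].mean().round(1),'yaw',90-np.degrees(np.arctan(b)).round(2))
                   ~^^^^^
IndexError: too many indices for array: array is 1-dimensional, but 2 were indexed
```

>>> send_rows(delta_rot=[[0, 0, 0], [0, 0, 0], [0, 0, 0], [0, 0, 0], [0, 0, 0], [0, 0, 0], [0, 0, 0], [0, 0, 0]], linear=[[1, 0, 15], [0, 0, 25], [0, 0, 20], [0, 0, 12], [0, 0, 5], [0, 0, 0], [0, 0, 0], [0, 0, 0]], grip=[45, 45, 45, 45, 45, 35, 20, 5], newtons=30)

```text
t: 12.65
eef_pos: [0.5184, 0.0727, 0.1231]
ee_rot: [2.192, 2.249, 0.002]
wrist_force: [-0.1, -0.6, 1.8]
opening: 0.0115
grip_force: 32.8
```

>>> send_rows(delta_rot=[[0, 0, 0], [0, 0, 0], [0, 0, 0], [0, 0, 0], [0, 0, 0], [0, 0, 0], [0, 0, 0], [0, 0, 0]], linear=[[6, 0, 0], [16, 0, 0], [22, 0, 0], [24, 0, 0], [22, 0, 0], [14, 0, 0], [8, 0, 0], [4, 0, 0]], grip=[5, 5, 5, 5, 5, 5, 5, 5])

```text
t: 13.65
eef_pos: [0.5154, 0.189, 0.123]
ee_rot: [2.191, 2.249, 0.001]
wrist_force: [0.7, -6.1, 6.1]
opening: 0.0113
grip_force: 33.5
```

```bash
python3 - <<'E'
from h import *
f=grab('wrist');W=fcloud(f)
p=rect(W,.134,.145,(.45,.538,.2,.37),'carrier');sides(p,240,330);print('ytip',np.percentile(p[:,1],[99,99.8]))
p=rect(W,.127,.1325,(.536,.57,.19,.42),'fence');sides(p,245,340,10)
plan([.518,.201,.123],91.25)
E
```

```text
carrier n 29371 h 137.8 rect [513.8 260.2] [ 44.6 113.1] 1.57
lo x at mid 491.7 ymid 280.0 yaw 91.94
hi x at mid 528.3 ymid 280.0 yaw 113.65
ytip [308.72694616 313.29626905]
fence n 5502 h 130.4 rect [547.1 280.5] [12.7 78.9] 1.16
lo x at mid 541.9 ymid 285.0 yaw 87.53
hi x at mid 553.0 ymid 285.0 yaw 91.24
t 13.7 p [515.4 189.4 123. ] yaw 91.51 tilt [ 0.09 -0.03]
turn/row [0.01, 0.0, 0.03]
[[1.4, 0.4, 0.0], [1.4, 0.4, 0.0], [1.4, 0.4, 0.0], [1.4, 0.4, 0.0], [1.4, 0.4, 0.0], [1.4, 0.4, 0.0], [1.4, 0.4, 0.0], [1.4, 0.4, 0.0]]
```

>>> send_rows(delta_rot=[[0, 0, 0.3], [0, 0, 0], [0, 0, 0], [0, 0, 0], [0, 0, 0], [0, 0, 0], [0, 0, 0], [0, 0, 0]], linear=[[2, 0, 0], [3, 0.5, 0], [2, 1, 0], [1, 1, 0], [0.7, 1, 0], [0.3, 0.5, 0], [0, 0.3, 0], [0, 0, 0]], grip=[5, 5, 5, 5, 5, 5, 5, 5])

```text
t: 14.7
eef_pos: [0.5182, 0.1977, 0.123]
ee_rot: [-2.198, -2.245, 0.003]
wrist_force: [-6.1, -5.6, 9.3]
opening: 0.0118
grip_force: 34.1
```

>>> send_rows(delta_rot=[[0, 0, 0], [0, 0, 0], [0, 0, 0], [0, 0, 0], [0, 0, 0], [0, 0, 0], [0, 0, 0], [0, 0, 0]], linear=[[0, 0.2, 0], [0, 0.2, 0], [0, 0.2, 0], [0, 0.2, 0], [0, 0.2, 0], [0, 0.2, 0], [0, 0, 0], [0, 0, 0]], grip=[5, 5, 5, 5, 5, 5, 5, 5])

```text
t: 15.7
eef_pos: [0.519, 0.198, 0.1231]
ee_rot: [-2.197, -2.244, 0.003]
wrist_force: [-6.9, -4.7, 10.7]
opening: 0.0115
grip_force: 34.3
```

```bash
python3 - <<'E'
from h import *
o=ctrl.get_obs();print(o['wrist_force'],o['torque'])
f=grab('wrist');W=fcloud(f)
p=rect(W,.134,.145,(.45,.54,.2,.40),'carrier');sides(p,235,300)
p=rect(W,.127,.1325,(.536,.57,.19,.42),'fence');sides(p,245,340,10)
p=W[(W[...,2]>.127)&(W[...,2]<.1325)&(W[...,0]<.49)&(W[...,0]>.43)&(W[...,1]>.34)]*1000;print(len(p));print(np.percentile(p[:,1],[1,50,99]) if len(p) else '')
plan([.518,.201,.123],91.25)
E
```

```text
[-6.94093956 -4.7232595  10.6871508 ] [-0.5780071   1.11485762  0.1880011 ]
carrier n 24794 h 137.9 rect [517.7 260. ] [44.5 94.9] 1.08
lo x at mid 496.1 ymid 267.5 yaw 91.39
hi x at mid 539.1 ymid 267.5 yaw 91.11
fence n 5351 h 130.4 rect [547.2 279.2] [12.7 76.9] 1.11
lo x at mid 542.2 ymid 285.0 yaw 86.37
hi x at mid 553.0 ymid 285.0 yaw 91.12
0

t 15.75 p [519.  198.  123.1] yaw 91.22 tilt [-0.12 -0.04]
turn/row [-0.02, 0.0, -0.0]
[[0.4, -0.1, 0.0], [0.4, -0.1, 0.0], [0.4, -0.1, 0.0], [0.4, -0.1, 0.0], [0.4, -0.1, 0.0], [0.4, -0.1, 0.0], [0.4, -0.1, 0.0], [0.4, -0.1, 0.0]]
```

>>> send_rows(delta_rot=[[0, 0, 0], [0, 0, 0], [0, 0, 0], [0, 0, 0], [0, 0, 0], [0, 0, 0], [0, 0, 0], [0, 0, 0]], linear=[[0.4, 0.2, -0.3], [0.4, 0.2, 0], [0.4, 0.2, 0], [0.4, 0.2, 0], [0.4, 0.2, 0], [0.4, 0.2, 0], [0, 0, 0], [0, 0, 0]], grip=[5, 5, 5, 5, 5, 5, 5, 5])

```text
t: 16.75
eef_pos: [0.5206, 0.1996, 0.1231]
ee_rot: [2.198, 2.244, -0.004]
wrist_force: [-4.3, -7.6, 8.1]
opening: 0.0121
grip_force: 33.9
```

>>> send_rows(delta_rot=[[0, 0, 0], [0, 0, 0], [0, 0, 0], [0, 0, 0], [0, 0, 0], [0, 0, 0], [0, 0, 0], [0, 0, 0]], linear=[[0.3, 0.1, 0], [0.3, 0.1, 0], [0.3, 0.1, 0], [0.3, 0.1, 0], [0.3, 0.1, 0], [0.3, 0.1, 0], [0, 0, 0], [0, 0, 0]], grip=[5, 5, 5, 5, 5, 5, 5, 5])

```text
t: 17.75
eef_pos: [0.5206, 0.1997, 0.1231]
ee_rot: [2.198, 2.243, -0.009]
wrist_force: [-8.2, -15.2, 11.5]
opening: 0.0117
grip_force: 34.4
```

```bash
python3 - <<'E'
from h import *
o=ctrl.get_obs();print(o['wrist_force'],o['torque'])
f=grab('wrist');W=fcloud(f)
p=rect(W,.134,.145,(.45,.545,.2,.40),'carrier');sides(p,235,300)
p=rect(W,.127,.1325,(.536,.57,.19,.42),'fence');sides(p,245,300,10)
b=grab('top');T=cloud(b)
p=T[(T[...,2]>.126)&(T[...,2]<.134)&(T[...,0]<.49)&(T[...,0]>.43)&(T[...,1]>.34)&(T[...,1]<.42)]*1000
if len(p): print(len(p),np.percentile(p[:,1],[1,50,99]))
a=np.hstack([cv2.resize(b['img'][190:255,140:220],(800,600)[:1]*1+(650,)) if 0 else cv2.resize(b['img'][190:265,140:240],(400,300)),cv2.resize(f['img'],(400,300))])
cv2.imwrite('pics/w6.png',cv2.convertScaleAbs(a[...,::-1],alpha=1.6))
E
```

```text
[ -8.1669207  -15.16975757  11.50360662] [-1.8061333   1.17284517  0.25867365]
carrier n 24148 h 138.0 rect [519.6 259.6] [44.6 90.2] 1.38
lo x at mid 497.9 ymid 267.5 yaw 91.32
hi x at mid 541.1 ymid 267.5 yaw 91.49
fence n 4659 h 130.4 rect [547.8 279. ] [11.5 75.9] 1.0
lo x at mid 542.6 ymid 275.0 yaw 91.54
hi x at mid 553.2 ymid 275.0 yaw 91.2
39 [374.44512677 378.45049184 413.08152252]
```

View pics/w6.png

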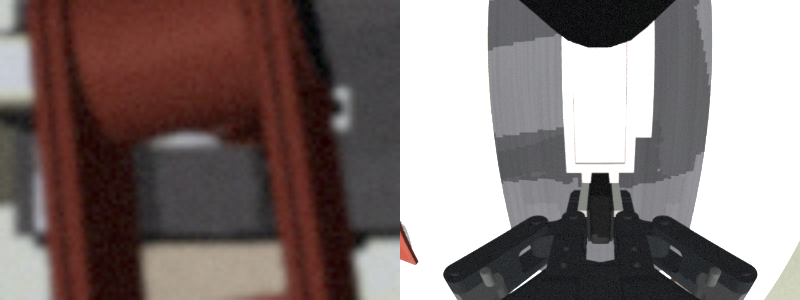

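The wrist view shows the tray under the lamp, its edge against the fence bar. Both axes show contact: no motion under growing force. I release, back off and check squareness.

>>> send_rows(delta_rot=[[0, 0, 0], [0, 0, 0], [0, 0, 0], [0, 0, 0], [0, 0, 0], [0, 0, 0], [0, 0, 0], [0, 0, 0]], linear=[[-0.6, -0.3, 0], [0, 0, 0], [0, 0, 0], [0, 0, 0], [0, 0, -15], [0, 0, -30], [-20, 0, -15], [-25, 0, 0]], grip=[5, 20, 40, 40, 40, 40, 40, 40])

```text
t: 18.85
eef_pos: [0.5237, 0.1556, 0.1849]
ee_rot: [2.196, 2.243, 0.005]
wrist_force: [0.2, -0.1, -0.7]
opening: 0.0401
grip_force: 0.0
```

```bash
cat > m.py <<'E'
from h import *
f=grab('wrist');W=fcloud(f);print(ctrl.get_obs()['eef_pos'],ctrl.get_obs()['wrist_force'])
p=rect(W,.134,.145,(.45,.545,.2,.40),'carrier');sides(p,230,310)
y=p[(p[:,0]>500)&(p[:,0]<538)]
for x in(503,510,530,536): 
    s=p[abs(p[:,0]-x)<2,1]; print('rear',x,np.percentile(s,1).round(1) if len(s) else '')
p=rect(W,.155,.175,(.48,.55,.15,.25),'fin')
p=rect(W,.127,.1325,(.536,.57,.19,.42),'fence');sides(p,245,310,10)
E
python3 m.py
```

```text
[0.5232826  0.15260165 0.18384139] [ 0.86941709 -1.2558969   0.17821497]
carrier n 12596 h 137.8 rect [519.5 262.1] [44.5 86. ] 1.41
lo x at mid 497.8 ymid 267.5 yaw 91.49
hi x at mid 541.0 ymid 267.5 yaw 91.34
rear 503 219.5
rear 510 219.6
rear 530 220.0
rear 536 220.1
fin n 1843 h 165.2 rect [520.8 199. ] [11.9 36. ] 1.34
fence n 2299 h 130.4 rect [547.8 274.5] [11.6 66.7] 1.09
lo x at mid 542.1 ymid 280.0 yaw 91.18
hi x at mid 553.1 ymid 280.0 yaw 91.33
```

>>> send_rows(delta_rot=[[0, 0, 0], [0, 0, 0], [0, 0, 0], [0, 0, 0], [0, 0, 0], [0, 0, 0], [0, 0, 0], [0, 0, 0]], linear=[[0, -1.2, 15], [0, -1, 20], [0, 0, 15], [0, 0, 10], [0, 0, 5], [0, 0, 2], [0, 0, 0], [0, 0, 0]], grip=[20, 5, 0, 0, 0, 0, 0, 0])

```text
t: 19.9
eef_pos: [0.5207, 0.1565, 0.116]
ee_rot: [2.198, 2.244, 0.001]
wrist_force: [-0.4, 0.2, -0.2]
opening: 0.0003
grip_force: 0.0
```

```bash
python3 - <<'E'
from h import *
f=grab('wrist');W=fcloud(f);o=ctrl.get_obs();print(o['eef_pos'],o['wrist_force'],o['opening'])
m=(W[...,2]>.122)&(W[...,2]<.16)&(abs(W[...,0]-.521)<.04)&(abs(W[...,1]-.153)<.018)
w=W[m]*1000;print(len(w),np.percentile(w,[0.5,2,50,99],axis=0).round(1).tolist())
plan([.521,.17,.1145],91.3)
E
```

```text
[0.5206477  0.15646039 0.1159405 ] [ 0.04226535 -0.54489956  0.50336253] -0.00019743965800565264
2182 [[507.2, 162.4, 122.3], [507.7, 162.9, 134.4], [520.9, 164.4, 149.3], [534.5, 168.5, 159.7]]
t 19.95 p [520.6 156.5 115.9] yaw 91.17 tilt [0.05 0.01]
turn/row [0.01, -0.0, -0.02]
[[1.7, 0.1, 0.2], [1.7, 0.1, 0.2], [1.7, 0.1, 0.2], [1.7, 0.1, 0.2], [1.7, 0.1, 0.2], [1.7, 0.1, 0.2], [1.7, 0.1, 0.2], [1.7, 0.1, 0.2]]
```

>>> send_rows(delta_rot=[[0, 0, 0], [0, 0, 0], [0, 0, 0], [0, 0, 0], [0, 0, 0], [0, 0, 0], [0, 0, 0], [0, 0, 0]], linear=[[0, 0, 1.5], [3, 0, 0], [3, 0, 0], [2, 0, 0], [1, 0, 0], [0.7, 0, 0], [0.7, 0, 0], [0.4, 0, 0]], grip=[0, 0, 0, 0, 0, 0, 0, 0])

```text
t: 20.95
eef_pos: [0.5201, 0.1672, 0.1139]
ee_rot: [2.199, 2.244, 0.0]
wrist_force: [0.2, -0.1, 0.7]
opening: 0.0
grip_force: 0.0
```

>>> send_rows(delta_rot=[[0, 0, 0], [0, 0, 0], [0, 0, 0], [0, 0, 0], [0, 0, 0], [0, 0, 0], [0, 0, 0], [0, 0, 0]], linear=[[0.2, 0, 0], [0.2, 0, 0], [0.2, 0, 0], [0.2, 0, 0], [0.2, 0, 0], [0.2, 0, 0], [0, 0, 0], [0, 0, 0]], grip=[0, 0, 0, 0, 0, 0, 0, 0])

```text
t: 21.95
eef_pos: [0.52, 0.1684, 0.1139]
ee_rot: [2.199, 2.244, -0.0]
wrist_force: [0.2, -0.9, -0.7]
opening: -0.0004
grip_force: 0.9
```

>>> send_rows(delta_rot=[[0, 0, 0], [0, 0, 0], [0, 0, 0], [0, 0, 0], [0, 0, 0], [0, 0, 0], [0, 0, 0], [0, 0, 0]], linear=[[0.2, 0, 0], [0.2, 0, 0], [0.2, 0, 0], [0.2, 0, 0], [0, 0, 0], [0, 0, 0], [0, 0, 0], [0, 0, 0]], grip=[0, 0, 0, 0, 0, 0, 0, 0])

```text
t: 22.95
eef_pos: [0.52, 0.1692, 0.1139]
ee_rot: [-2.199, -2.244, -0.0]
wrist_force: [0.5, -2.6, 0.7]
opening: -0.0002
grip_force: 0.7
```

>>> send_rows(delta_rot=[[0, 0, 0], [0, 0, 0], [0, 0, 0], [0, 0, 0], [0, 0, 0], [0, 0, 0], [0, 0, 0], [0, 0, 0]], linear=[[0.2, 0, 0], [0.2, 0, 0], [0.2, 0, 0], [0.2, 0, 0], [0, 0, 0], [0, 0, 0], [0, 0, 0], [0, 0, 0]], grip=[0, 0, 0, 0, 0, 0, 0, 0])

```text
t: 23.95
eef_pos: [0.52, 0.1695, 0.1139]
ee_rot: [2.199, 2.243, -0.001]
wrist_force: [-0.4, -4.9, 0.6]
opening: 0.0
grip_force: 2.5
```

```bash
python3 m.py
```

```text
[0.51998744 0.169497   0.11388296] [ 0.02356206 -5.4589167   0.61806607]
carrier n 25922 h 138.0 rect [519.6 257.6] [44.5 75.2] 1.45
lo x at mid 500.3 ymid 265.0 yaw 80.68
hi x at mid 540.6 ymid 265.0 yaw 93.12
rear 503 220.7
rear 510 220.9
rear 530 221.8
rear 536 221.8
fin n 7903 h 165.5 rect [522.7 187. ] [53.6 49.6] 52.72
fence n 4139 h 130.4 rect [548.1 270.1] [11.3 57.7] 1.43
lo x at mid 542.7 ymid 275.0 yaw 91.27
hi x at mid 553.3 ymid 275.0 yaw 91.22
```

>>> send_rows(delta_rot=[[0, 0, 0], [0, 0, 0], [0, 0, 0], [0, 0, 0], [0, 0, 0], [0, 0, 0], [0, 0, 0], [0, 0, 0]], linear=[[0.3, 0, 0], [0.3, 0, 0], [0.3, 0, 0], [0.3, 0, 0], [0, 0, 0], [0, 0, 0], [-3, 0, 0], [-8, 0, 0]], grip=[0, 0, 0, 0, 0, 0, 0, 0])

```text
t: 25.0
eef_pos: [0.5202, 0.1607, 0.1139]
ee_rot: [-2.197, -2.244, -0.002]
wrist_force: [-0.3, -0.1, -0.7]
opening: -0.0
grip_force: 0.0
```

```bash
python3 m.py; python3 -c "
from h import *
plan([.478,.225,.16],91.3)"
```

```text
[0.52020576 0.15963274 0.11386971] [ 0.7463107  -0.80064231 -0.31232873]
carrier n 22898 h 138.0 rect [519.8 253.4] [44.6 66.2] 1.28
lo x at mid 498.5 ymid 260.0 yaw 88.88
hi x at mid 541.2 ymid 260.0 yaw 91.18
rear 503 220.8
rear 510 220.7
rear 530 221.2
rear 536 221.6
fin n 4586 h 165.1 rect [521.  200.9] [12.2 35.8] 1.29
fence n 3497 h 130.4 rect [548.3 265.7] [11.4 49.2] 0.81
lo x at mid 542.9 ymid 270.0 yaw 91.18
hi x at mid 553.4 ymid 270.0 yaw 91.29
t 25.05 p [520.2 159.6 113.9] yaw 91.18 tilt [0.   0.01]
turn/row [0.0, -0.0, -0.02]
[[8.3, -5.1, -5.8], [8.3, -5.1, -5.8], [8.3, -5.1, -5.8], [8.3, -5.1, -5.8], [8.3, -5.1, -5.8], [8.3, -5.1, -5.8], [8.3, -5.1, -5.8], [8.3, -5.1, -5.8]]
```

>>> send_rows(delta_rot=[[0, 0, 0], [0, 0, 0], [0, 0, 0], [0, 0, 0], [0, 0, 0], [0, 0, 0], [0, 0, 0], [0, 0, 0]], linear=[[-15, 0, -10], [-30, 0, -20], [-40, 0, -30], [-40, 0, -30], [-30, 0, -10], [-15, 0, 0], [0, 0, 0], [0, 0, 0]], grip=[0, 0, 0, 0, 0, 0, 0, 0])

```text
t: 26.05
eef_pos: [0.5231, -0.0089, 0.213]
ee_rot: [-2.197, -2.243, 0.001]
wrist_force: [-0.1, -0.6, 0.9]
opening: -0.0001
grip_force: 0.0
```

```bash
python3 - <<'E'
from h import *
print(ctrl.get_obs()['eef_pos'])
g=grab('scene');b=grab('top')
for n,f in(('s',g),('t',b)):
    S=cloud(f)
    p=rect(S,.134,.146,(.45,.545,.2,.40),'carrier '+n);p=rect(S,.126,.1325,(.536,.57,.19,.42),'fence')
u=proj(g,np.array([.52,.29,.13])).astype(int)
a=g['img'][u[1]-38:u[1]+37,u[0]-50:u[0]+50]
cv2.imwrite('pics/fin.png',cv2.convertScaleAbs(cv2.resize(a,None,fx=8,fy=8,interpolation=cv2.INTER_CUBIC)[...,::-1],alpha=1.4))
E
```

```text
[ 0.52305755 -0.00892041  0.21295472]
carrier s n 421 h 137.3 rect [518.7 285.2] [ 46.9 168.3] 1.3
fence n 168 h 129.3 rect [545.4 302.1] [ 17.2 154.6] 0.34
carrier t n 456 h 137.1 rect [519.5 268.4] [ 43.9 102.4] 1.68
fence n 102 h 129.2 rect [549.  282.6] [11.2 88.6] 0.28
```

View pics/fin.png

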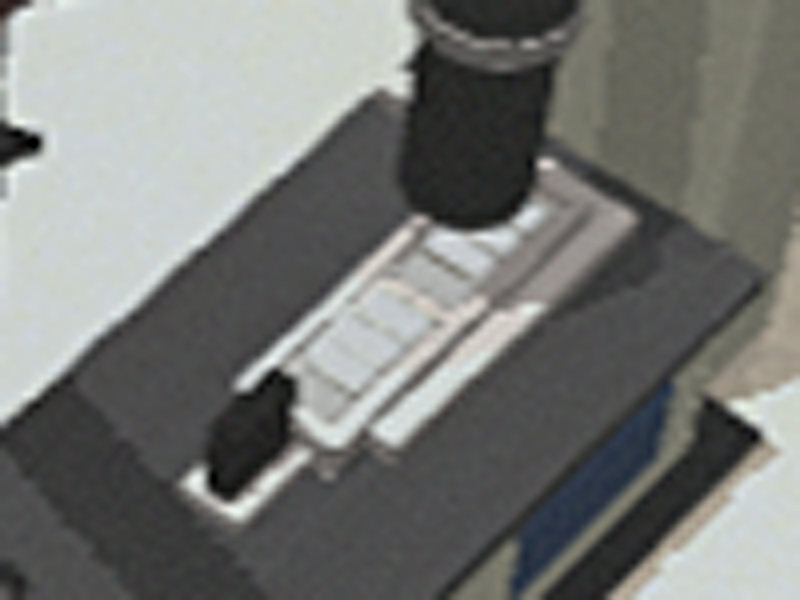

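The scene crop shows the carrier under the lamp: tray side along the fence at (450,390), front corner at the end stop at (630,220), and handle free at (250,430). The heights and yaw I measured agree with home.

```bash
python3 -c "
from cell import job
print(job.hand_in())"
```

```text
the job is handed in; nothing more can be done
None
```

The job is handed in at about 26 s. The carrier lies flat under the lamp, released, and flush with the end stop and side fence as far as I could measure (within about 1 mm and a few tenths of a degree). No move was made toward the bottle, dishes or tip box.

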